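# Pin the tea chest shut with its hairpin clip

### The arm

A 6-joint arm with a two-finger parallel gripper is mounted at the origin on the work surface. World frame = base frame: x ahead of the robot, y to its left, z up, the work surface at z = 0. Lengths are in m, angles in rad, forces in N, time in s.
With the tool pointing down it reaches from about 0.275 to 0.725 m from the base axis. Payload 5.6 kg.
Tool frame: the origin (TCP) lies midway between the tips of the shut fingers; the grasp point (between the pads) lies 19 mm behind it (r.hold_point_z is the distance from the TCP to the grasp point, in m); z points along the fingers, y is the line along which they close (so a half turn about z gives the same grasp; the last joint's range is limited). The gripper opens to 85 mm and grips with 20 to 120 N. Pads are 22 mm wide; open, the fingers measure 114 mm over their backs; the gripper's body (76 mm by 85 mm) begins 54 mm behind the grasp point. The pads swing forward as they close: fully open they stand 13 mm farther back than shut.
Start: joints at [-0.915, 0.255, 0.108, 0, -1.424, -0.285], TCP at [0.199, -0.513, 0.231] pointing down, gripper open.
Joint ranges: [-2.95, 2.95], [-1.21, 1.97], [-1.09, 1.5], [-2.87, 1.71], [-2.94, -0.07], [-3.05, 3.05]. Speed limits (rad/s): [2.57, 2.57, 3.14, 3.14, 3.14, 3.14].

### API

Orientations are given as a unit quaternion [w, x, y, z].
In Python, from bench import r, optics gives the robot as it stands. The module is installed in compiled form; this text tells all that it offers. Calls block until the motion is done:
- r.movep(position, orientation): joint-space move of the TCP to a pose.
- r.line_to(position, rotation=None, feed=0.15, max_force=None): straight line of the TCP; rotation=None keeps the orientation; feed is the mean speed in m/s. With max_force (N) it stops when the force on the tool has changed by that much, and returns True; else False.
- r.set_joints(angles): joint-space move.
- r.gripper_to(opening): finger opening in m; the grip force is fixed at half the most; returns when the fingers have stopped.
- r.hold(seconds).
- r.inverse_kinematics(position, orientation): joint angles nearest the present ones, or None.
- r.observe(): the state.
- optics.camera(name): name is "scene" or "side" or "wrist"; returns a dict with "color" (400x640x3 uint8, red, green, blue), "depth" (400x640 float32, m along the optical axis (not along the pixel's ray), 0 where there is no reading), "fx", "fy", "cx", "cy" (pixels), "rvec" (rotation vector, rad) and "tvec" (3), from world to camera coordinates, as OpenCV has them. Camera axes: x right, y down, z forward; pixel columns grow to the right and rows downward; lengths in m; the calibration is good to about 2 mm. A picture is of the moment at which its call begins.
A pose or a line that the arm cannot do raises r.PlanningError and nothing moves.
- r.close_job(): hands the job in; it is judged then, once.
The state is a dict: "clock": time; "qpos": joint angles; "qd": joint speeds; "tau": joint torques, N m; "tcp_pos": TCP position; "tcp_rot": TCP orientation; "contact_force": force on the tool from outside, world axes, zero at the start; "moment": the same for the moment, N m; "width": finger opening in m; "gripper_force": force on a finger pad.
Only numpy, scipy, OpenCV 4.12 (cv2) and the standard library are available. Lean on these libraries where they do the work, as an engineer would, in place of code of your own. Each camera call takes 0.05 s, during which the arm holds its last target. There are 200 camera calls.

### The job

Shut the lid of the tea chest fully so that its brass fork straddles the steel pin, then pick up the hairpin clip from the tablecloth and slide its straight leg level through the cross hole in the pin until the sprung bow snaps over and hugs the shank. Push gently: feel for the hole and stop when the clip is home, do not force it or lean on the chest. Let go, and leave the mug, sugar bowl and teapot where they stand.

Things in the scene. Friction and masses are not known exactly. Their poses are not given: they have to be found in the camera images.
- chest: Dark wood tea chest, fixed to the table, 170 x 170 mm, 85 mm high without lid. Origin: centre of its underside; z up, x from its front (nearer the robot) to its hinged back, y across. With the lid shut the lid's top is 96 mm and its brass fork plate's top 100 mm above the origin. A steel pin stands on a bracket before the front wall; the room at both sides of it, above 100 mm, is free.
- pin_hole (a point): Where the cross hole in the pin should be: chest (-110, 0, 116) mm, axes as the chest's. The pin, an upright round steel shank of 16 mm, was screwed in by hand: its hole may truly lie up to 8 mm higher or lower than this point, and its top is 20 mm above the hole. The hole, 7 x 7 mm, goes through the shank level along the chest's y axis; the clip may enter from either end.
- lid (a joint): Angle of the lid in rad: 0 shut, grows as it opens about the hinge at the chest's back top edge (chest x = 85, z = 86 mm, along y). A 174 x 174 x 10 mm board, 0.3 kg, that stays where it is left: pressed 100 mm from the hinge it shuts under 2 to 6 N and stops hard at 0. Its 42 mm wide brass fork at the front edge straddles the pin when shut (prongs 22 mm apart).
- lid_push (a point): Point on the lid's top face, on its centre line, 100 mm from the hinge: a clear place to press the lid down from above (the lid is 172 mm deep from hinge to front edge).
- clip: Hairpin clip of 5 mm bright steel wire, 101 mm long, loose, lying flat on the tablecloth, about 42 g. Origin: on its underside, in the middle of its double-coil eye, which is the grip: rigid, 24 mm long (x), 22 mm wide (y) with flat parallel sides, 10 mm high. The straight leg runs from the eye along +x at y = 0, centre line 2.5 mm above the underside; the sprung bow runs beside it on the +y side.
- bow (a joint): Angle in rad by which the clip's bow is sprung open, hinged at the eye; 0 when free. Clip x, y in mm: flared lead-in from (72, 15) to the hump (48, 5), then a hollow for the 16 mm shank, centred at x = 38. Passing the shank the hump springs out 5 mm (0.12 rad); sliding takes 5 to 14 N, then it snaps back to about 0.02. Pushed past the seat, the hollow's back stops it, force rising steeply.
- clip_seat (a point): Point of the clip on the straight leg's centre line, 38 mm along +x from the clip's origin and 2.5 mm above its underside, facing the middle of the bow's hollow. It lies at the centre of the true hole when the clip is home.
- clip_tip (a point): Cut end of the clip's straight leg, its centre, 89 mm from the clip's origin along +x, 2.5 mm above its underside; its edge is broken by 0.8 mm. In the 7 mm hole the 5 mm leg has 1 mm of play all round; off by more than about 2 mm, it butts on the shank.
- mug: White mug, 76 mm in diameter, 90 mm high, a bystander; origin under its centre.
- sugar_bowl: White lidded sugar bowl, 86 mm in diameter, 88 mm high, a bystander; origin under its centre.
- teapot: White teapot, 124 mm in diameter, 147 mm high, spout to its +y and brass handle to its -y (220 mm over both), a bystander; origin under its centre.
Not all that is in view belongs to the job. What is meant by the clip is not orange or pink, and is the smaller of those in its own colour.

How it is judged:
By the outcome, as a careful person would: the job done as asked, in the order asked, and still so for the second after the job is handed in, with the robot touching nothing.
It also fails if it takes over 72 s, if anything falls off the work surface, if the arm or the gripper's body presses on something with over 40 N, if the wrist force passes 120 N, or if a joint passes its speed limit or range.

## Working session

There is one attempt and no reset: what is moved stays moved. The work goes in short steps, each a Python script; the robot and the scene stay as the last script left them, time stands still between calls to the robot, and variables do not carry over. Pictures are saved under pics/ and viewed, at most 12 in all, crops included, and the job is handed in when it is done.

```bash
mkdir -p pics
cat > h.py <<'E'
import numpy as np, cv2
from bench import r, optics
from scipy.spatial.transform import Rotation as R
def cam(n):
    c=optics.camera(n); c["R"]=cv2.Rodrigues(np.array(c["rvec"],float))[0]; c["t"]=np.array(c["tvec"],float).ravel(); return c
def save(c,name): cv2.imwrite("pics/"+name,c["color"][:,:,::-1])
def ray(c,u,v):
    d=c["R"].T@np.array([(u-c["cx"])/c["fx"],(v-c["cy"])/c["fy"],1]); return -c["R"].T@c["t"],d
def plane(c,u,v,z):
    o,d=ray(c,u,v); return o+d*(z-o[2])/d[2]
def cloud(c):
    v,u=np.mgrid[:400,:640]; Z=c["depth"]
    P=np.stack([(u-c["cx"])/c["fx"]*Z,(v-c["cy"])/c["fy"]*Z,Z],-1)
    W=(P-c["t"])@c["R"]; W[Z<=0]=np.nan; return W
def proj(c,p):
    q=c["R"]@np.array(p)+c["t"]; return np.array([c["fx"]*q[0]/q[2]+c["cx"],c["fy"]*q[1]/q[2]+c["cy"]])
E
python3 - <<'E'
from h import *
for n in("scene","side"):
    c=cam(n); save(c,n+"0.png"); print(n,-c["R"].T@c["t"],c["fx"],c["R"][2]); np.save(n+"W.npy",cloud(c))
    import pickle; pickle.dump(c,open(n+".pkl","wb"))
E
```

```text
scene [1.1873358  0.51423921 0.67591529] 375.07055259592613 [-0.64871165 -0.46730222 -0.60066783]
side [0.24577576 0.8960869  1.16283331] 481.2371403709666 [ 0.21855263 -0.61493891 -0.75768389]
```

View pics/scene0.png

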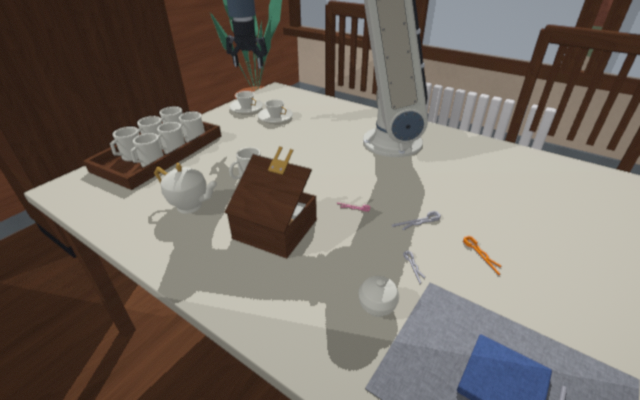

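View pics/side0.png

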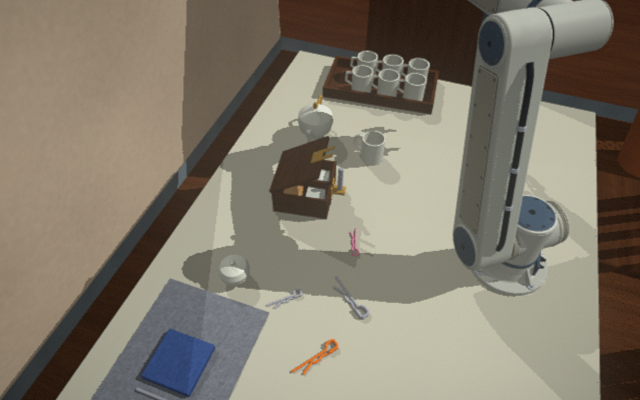

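The candidates for the clip in the scene view are:
- pink (355,208)
- large grey (418,220)
- small grey (413,266)
- orange (483,253)

By the description I choose the small grey one, which is at (285,298) in the side view. I'll check it in one close crop and measure it.

Run:
```python
from h import *
import pickle
s=pickle.load(open("side.pkl","rb"));W=np.load("sideW.npy");c=pickle.load(open("scene.pkl","rb"));V=np.load("sceneW.npy")
a=cv2.resize(s["color"][130:230,260:380],(480,400),interpolation=cv2.INTER_CUBIC)
b=cv2.resize(s["color"][270:330,250:340],(300,200),interpolation=cv2.INTER_CUBIC)
d=cv2.resize(c["color"][245:290,395:440],(300,200),interpolation=cv2.INTER_CUBIC)
cv2.imwrite("pics/crop1.png",np.hstack([a,np.vstack([b,d])])[:,:,::-1])
for n,cc,px in(("side",s,{"small":(285,298),"big":(350,297),"pink":(354,243),"orange":(318,357)}),("scene",c,{"small":(413,266),"big":(418,220),"pink":(355,208),"orange":(483,253)})):
    for k,(u,v) in px.items(): print(n,k,plane(cc,u,v,.005).round(3))
# table depth check
print(W[330,400],V[300,300])
hsv=cv2.cvtColor(s["color"],cv2.COLOR_RGB2HSV); 
for k,(u,v) in {"mug":(372,148),"teapot":(317,122),"bowl":(233,265)}.items(): print(k,W[v,u].round(3))
# clip axis length: grey mask above tablecloth via low saturation/darker
for nm,cc,box in(("small",s,(262,282,310,312)),("big",s,(328,270,376,325))):
    x0,y0,x1,y1=box; sub=cc["color"][y0:y1,x0:x1].astype(int)
    m=((sub[...,2]-sub[...,0])>-8).astype(np.uint8)
    n,l,st,ce=cv2.connectedComponentsWithStats(m,connectivity=8); i=1+np.argmax(st[1:,4]); v,u=np.nonzero(l==i)
    P=np.array([plane(cc,a+x0,b+y0,.005)[:2] for a,b in zip(u,v)]); mu=P.mean(0); e=np.linalg.svd(P-mu)[2] if len(P)<2000 else None
    t=(P-mu)@e[0]; w=(P-mu)@e[1]; print(nm,st[i],mu.round(4),e[0].round(3),np.ptp(t).round(4),np.ptp(w).round(4))
```

```text
side small [0.545 0.328 0.005]
side big [0.382 0.265 0.005]
side pink [0.424 0.092 0.005]
side orange [0.406 0.45  0.005]
scene small [0.548 0.329 0.005]
scene big [0.379 0.269 0.005]
scene pink [0.433 0.097 0.005]
scene orange [0.407 0.454 0.005]
[ 0.23235456  0.30770532 -0.00083132] [0.78233459 0.1664302  0.00218909]
mug [ 0.47  -0.236  0.081]
teapot [ 0.674 -0.274  0.099]
bowl [0.695 0.317 0.072]
small [  4   7  37  20 174] [0.5398 0.3254] [0.668 0.745] 0.102 0.025
big [  5   7  36  42 317] [0.3741 0.2738] [-0.828  0.561] 0.1428 0.0347
```

View pics/crop1.png

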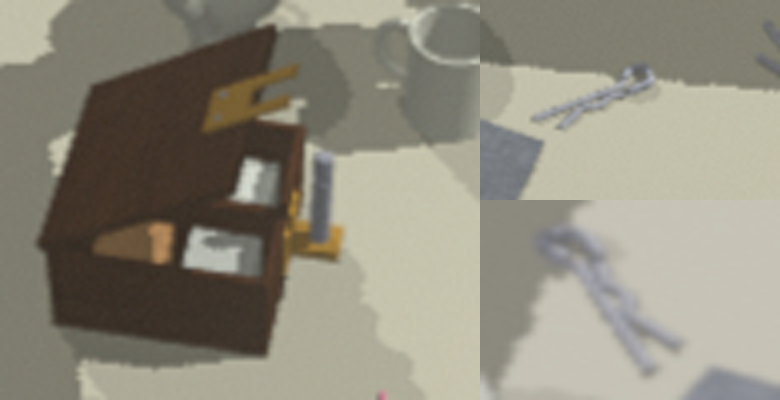

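The crop shows the small steel clip, 102 mm long. Its eye is at the upper right in the side view (about (301,292)), and its leg is longer than the bow. The lid is about half open, and the pin and bracket stand at about (340,180) in the side view. Next I'll measure the chest.

Run:
```python
from h import *
import pickle
A=[]
for n,box in(("side",(265,130,350,222)),("scene",(222,150,322,255))):
    c=pickle.load(open(n+".pkl","rb"));W=np.load(n+"W.npy");x0,y0,x1,y1=box
    h=cv2.cvtColor(c["color"],cv2.COLOR_RGB2HSV)[y0:y1,x0:x1]; w=W[y0:y1,x0:x1]
    br=((h[...,0]<15)|(h[...,0]>170))&(h[...,1]>90)&(h[...,2]<110)&np.isfinite(w[...,2])
    P=w[br]; wall=P[(P[:,2]>.01)&(P[:,2]<.075)]; top=P[P[:,2]>.1]
    mu=np.median(top,0)
    for _ in range(4):
        e=np.linalg.svd(top-top.mean(0),full_matrices=False)[2][2]; e*=np.sign(e[2]); d=(top-top.mean(0))@e; top=top[abs(d)<max(.004,1.5*d.std())]
    print(n,len(wall),"lid n",e.round(3),"yaw",np.degrees(np.arctan2(-e[1],-e[0])).round(2),"ang",np.arccos(e[2]).round(3),len(top),d.std().round(4))
    print(wall.min(0).round(3),wall.max(0).round(3)); A.append(wall)
    sv=dict(wall=wall,top=top,e=e); pickle.dump(sv,open(n+"_c.pkl","wb"))
    # brass & pin
    if n=="side":
        bm=(h[...,0]>12)&(h[...,0]<28)&(h[...,1]>110)&(h[...,2]>100)&np.isfinite(w[...,2])
        Q=w[bm]; print("brass hi",Q[Q[:,2]>.12].mean(0).round(3),"lo",Q[Q[:,2]<.11].round(3)[::6])
    o=cv2.minAreaRect(wall[:,:2].astype(np.float32)); print(o)
P=np.vstack(A)[:,:2]
print(cv2.minAreaRect(P.astype(np.float32)))
W=np.load("sideW.npy")
print("pin col",[W[v,340].round(3) for v in range(166,194,3)])
```

```text
side 94 lid n [0.527 0.087 0.846] yaw -170.64 ang 0.563 1008 0.0015
[ 0.532 -0.107  0.013] [0.692 0.06  0.075]
brass hi [ 0.579 -0.045  0.189] lo [[ 0.552 -0.085  0.064]
 [ 0.549 -0.067  0.07 ]
 [ 0.545 -0.055  0.074]
 [ 0.644 -0.03   0.048]
 [ 0.639 -0.018  0.058]
 [ 0.542 -0.058  0.053]
 [ 0.645 -0.008  0.061]
 [ 0.631 -0.022  0.052]
 [ 0.535 -0.056  0.053]
 [ 0.659 -0.002  0.058]
 [ 0.641 -0.007  0.06 ]
 [ 0.54  -0.032  0.072]
 [ 0.511 -0.064  0.05 ]
 [ 0.66   0.005  0.06 ]
 [ 0.637 -0.005  0.058]
 [ 0.539 -0.049  0.05 ]
 [ 0.669  0.015  0.063]
 [ 0.648  0.002  0.057]
 [ 0.63  -0.002  0.059]
 [ 0.531 -0.046  0.052]
 [ 0.675  0.017  0.057]
 [ 0.638  0.003  0.057]
 [ 0.539 -0.03   0.06 ]
 [ 0.522 -0.047  0.05 ]
 [ 0.506 -0.058  0.044]
 [ 0.658  0.018  0.06 ]
 [ 0.63   0.006  0.059]
 [ 0.533 -0.043  0.044]
 [ 0.514 -0.044  0.051]
 [ 0.656  0.016  0.055]
 [ 0.634  0.012  0.059]
 [ 0.539 -0.031  0.05 ]
 [ 0.511 -0.045  0.046]
 [ 0.626  0.008  0.054]
 [ 0.624  0.014  0.056]]
((0.6222739219665527, -0.021827973425388336), (0.16400578618049622, 0.1423550546169281), 10.612833023071289)
scene 1654 lid n [0.527 0.086 0.846] yaw -170.71 ang 0.563 3518 0.0013
[ 0.537 -0.103  0.01 ] [0.728 0.061 0.075]
((0.6330578327178955, -0.033762745559215546), (0.16762077808380127, 0.1674571931362152), 9.374197959899902)
((0.6301645040512085, -0.0332421138882637), (0.17317374050617218, 0.16951023042201996), 9.403130531311035)
pin col [array([ 0.564, -0.199, -0.001]), array([ 0.522, -0.055,  0.139]), array([ 0.518, -0.044,  0.139]), array([ 0.519, -0.051,  0.119]), array([ 0.519, -0.05 ,  0.107]), array([ 0.517, -0.048,  0.096]), array([ 0.517, -0.049,  0.082]), array([ 0.517, -0.048,  0.069]), array([ 0.516, -0.05 ,  0.054]), array([ 0.514, -0.044,  0.046])]
```

```bash
cat >> h.py <<'E'
YAW=np.radians(9.38); C0=np.array([.632,-.034,0]); RC=R.from_euler("z",YAW)
def chest(x,y,z): return C0+RC.apply(np.array([x,y,z])/1000)
def down(yaw):
    q=(R.from_euler("z",yaw)*R.from_euler("x",np.pi)).as_quat(); return np.array([q[3],*q[:3]])
def st(): 
    o=r.observe(); print("t%.2f"%o["clock"],"tcp",np.round(o["tcp_pos"],4),"F",np.round(o["contact_force"],2),"w",np.round(o["width"],4)); return o
E
python3 - <<'E'
from h import *
o=st(); print(o["tcp_rot"])
r.gripper_to(0)
p=chest(-15,0,0); q=down(YAW)
print(r.inverse_kinematics([p[0],p[1],.25],q))
r.movep([p[0],p[1],.25],q); st()
print(r.line_to([p[0],p[1],.175],feed=.2)); 
print(r.line_to([p[0],p[1],.0945],feed=.05,max_force=14)); st()
r.line_to([p[0],p[1],.2],feed=.2); st()
# look at pin from above
p=chest(-150,0,0)
r.movep([p[0],p[1],.27],q); o=st()
c=cam("wrist"); save(c,"w1.png"); print(-c["R"].T@c["t"],c["R"][2],c["fx"]); print("pin px",proj(c,chest(-110,0,139)))
import pickle; pickle.dump(c,open("w1.pkl","wb"))
s=cam("side"); W=cloud(s); top=W[140:200,270:340].reshape(-1,3); top=top[(top[:,2]>.085)&(top[:,2]<.11)&(np.abs(top[:,0]-.632)<.06)&(np.abs(top[:,1]+.034)<.06)]; print("lid z",len(top),np.median(top[:,2]))
A=np.c_[top[:,:2],np.ones(len(top))]; print(np.linalg.lstsq(A,top[:,2],rcond=None)[0])
E
```

```text
t0.10 tcp [ 0.1992 -0.5122  0.2305] F [-0.63 -0.19 -0.15] w 0.0855
[-1.84999520e-04 -1.84331934e-01  9.82863673e-01  8.39363377e-04]
[ 1.93418171e-01  3.90639065e-01  3.46778853e-01  4.44089210e-16
 -1.52693611e+00  1.54109004e+00]
t3.13 tcp [ 0.6171 -0.0372  0.2501] F [-0.13  0.45 -0.69] w -0.0003
False
False
t5.42 tcp [ 0.617  -0.0365  0.0961] F [-5.13  0.76  9.43] w 0.0001
t6.09 tcp [ 0.617  -0.0362  0.1993] F [-0.36 -0.76  0.1 ] w 0.0002
t6.75 tcp [ 0.4834 -0.0584  0.2694] F [ 0.9   0.85 -0.23] w -0.0001
[ 0.55977149 -0.04574332  0.4112872 ] [-0.30217257 -0.05043544 -0.95191807] 278.73592740340695
pin px [322.6476633  152.23797707]
lid z 1126 0.09607745655426933
[-0.00835551 -0.00346572  0.10121049]
```

View pics/w1.png

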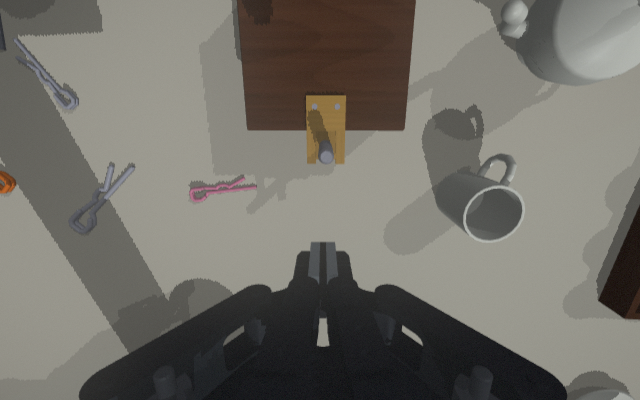

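Run:
```python
from h import *
import pickle
q=down(YAW); p=chest(-150,0,0)
r.line_to([p[0],p[1],.15],feed=.2); r.hold(.2); o=st()
c=cam("wrist"); pickle.dump((c,o),open("w2.pkl","wb"))
print("tcp px",proj(c,o["tcp_pos"]),"pin",proj(c,chest(-110,0,139)), -c["R"].T@c["t"])
u,v=proj(c,chest(-110,0,139)).astype(int)
x0,y0=u-60,v-50; crop=c["color"][max(y0,0):y0+150,x0:x0+120]; print(x0,max(y0,0))
cv2.imwrite("pics/w2c.png",cv2.resize(crop,None,fx=4,fy=4,interpolation=cv2.INTER_CUBIC)[:,:,::-1])
W=cloud(c); w=W[v-25:v+25,u-25:u+25].reshape(-1,3); m=(w[:,2]>.125)&(w[:,2]<.15)&(np.hypot(w[:,0]-.5235,w[:,1]+.052)<.02); print(m.sum(),np.nanmedian(w[m],0),np.ptp(w[m],axis=0))
```

```text
t7.80 tcp [ 0.4848 -0.0584  0.1511] F [ 0.19 -0.1   0.39] w 0.0002
tcp px [322.48156315 255.14333414] pin [322.44316121 183.11091938] [ 0.56075487 -0.04567888  0.29324775]
262 133
639 [ 0.52154748 -0.05507167  0.13851035] [0.01597711 0.01574145 0.01618356]
```

View pics/w2c.png

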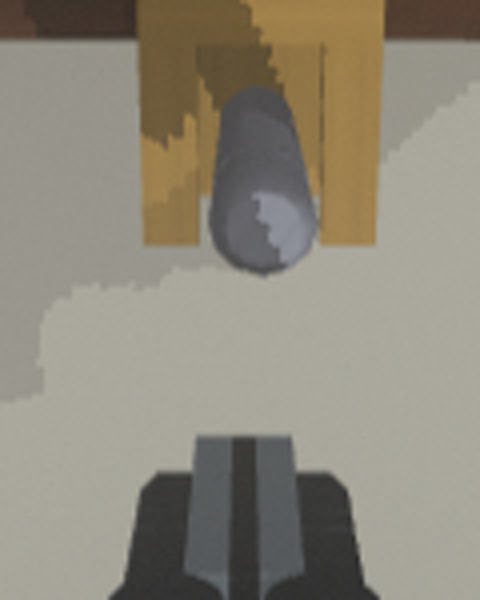

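The lid is shut with the fork straddling the pin. The top of the pin is centred at about (328,191) in the wrist view. I'll touch it gently to get its height, then look at the clip up close.

Run:
```python
from h import *
import pickle
c,o=pickle.load(open("w2.pkl","rb"))
for v in(189,191,193): print(plane(c,328,v,.1385).round(4))
W=cloud(c); w=W[165:215,300:350].reshape(-1,3); m=(w[:,2]>.136)&(w[:,2]<.142)&(np.hypot(w[:,0]-.5235,w[:,1]+.052)<.02); w=w[m]; print(len(w),w.mean(0),(w.max(0)+w.min(0))/2,np.median(w[:,2]))
a=cv2.minEnclosingCircle(w[:,:2].astype(np.float32)); print(a)
px,py=a[0]
tf=R.from_quat(np.roll(o["tcp_rot"],-1))
for d in(.008,.011): print("finger edge px",proj(c,o["tcp_pos"]+tf.apply([d,0,0])))
q=down(YAW)
r.line_to([px,py,.165],feed=.1); r.line_to([px,py,.148],feed=.1); r.hold(.2); st()
print(r.line_to([px,py,.128],feed=.015,max_force=4)); st()
r.line_to([px,py,.2],feed=.25)
psi=np.radians(48); eye=np.array([.506,.287]); d=np.array([np.cos(psi),np.sin(psi)])
t=eye-.02*d; r.movep([*t,.2],down(psi)); r.gripper_to(.05); r.hold(.2); o=st()
c=cam("wrist"); save(c,"w3.png"); pickle.dump((c,o),open("w3.pkl","wb")); print(proj(c,[*eye,.005]),proj(c,[*(eye+.089*d),.0025]))
```

```text
[ 0.5204 -0.0557  0.1385]
[ 0.5193 -0.0559  0.1385]
[ 0.5181 -0.0561  0.1385]
543 [ 0.52056244 -0.05529216  0.13863674] [ 0.51985447 -0.0554846   0.13866307] 0.13884592598917023
((0.5199942588806152, -0.05539647489786148), 0.008075222373008728)
finger edge px [322.49128534 242.39047874]
finger edge px [322.49501005 237.50466898]
t8.91 tcp [ 0.5202 -0.0554  0.1486] F [-0.14 -0.76 -0.05] w -0.0
True
t9.60 tcp [ 0.52   -0.0554  0.1401] F [-1.08  0.7   4.71] w 0.0001
t11.97 tcp [0.4926 0.2722 0.2   ] F [-0.43 -0.25  0.05] w 0.0497
[322.98885402 162.29858523] [323.08421117  83.12915612]
```

View pics/w3.png

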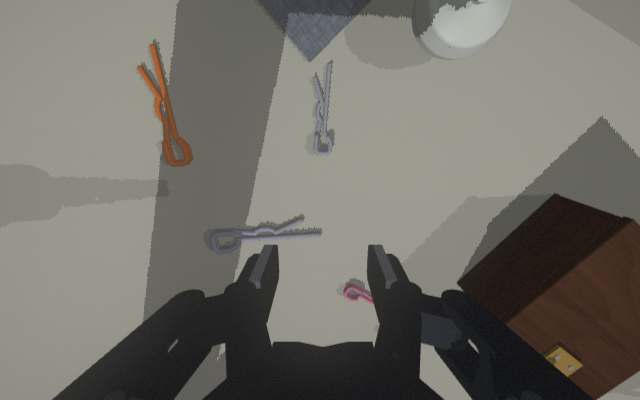

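The wrist view shows the small steel clip with its eye at (322,144), its leg tip at (329,63) and the bow on the left. I'll move closer to get the exact pose.

Run:
```python
from h import *
import pickle
c,o=pickle.load(open("w3.pkl","rb"))
e=plane(c,322.5,144,.005); t=plane(c,329,63,.0025); d=(t-e)[:2]; print(e,t,np.hypot(*d),np.degrees(np.arctan2(d[1],d[0])))
psi=np.arctan2(d[1],d[0]); d/=np.hypot(*d)
r.movep([*(e[:2]-.03*d),.10],down(psi)); r.hold(.2); o=st()
c=cam("wrist"); pickle.dump((c,o),open("w4.pkl","wb"))
a=proj(c,e);b=proj(c,t);print(a,b)
y0=max(0,int(b[1])-20);x0=int(min(a[0],b[0]))-60; crop=c["color"][y0:int(a[1])+40,x0:x0+120]
cc=crop.astype(int); m=((cc[...,0]-cc[...,2])<9).astype(np.uint8)*255
print(x0,y0,crop.shape)
im=np.hstack([crop,np.dstack([m]*3)]); k=min(3,600/im.shape[0]); cv2.imwrite("pics/w4c.png",cv2.resize(im,None,fx=3 if k>=3 else k,fy=3 if k>=3 else k,interpolation=cv2.INTER_CUBIC)[:,:,::-1])
for v in range(0,m.shape[0],4):
    u=np.nonzero(m[v])[0]; s=np.split(u,np.nonzero(np.diff(u)>1)[0]+1) if len(u) else []
    print(v+y0,[(int(i[0])+x0,int(i[-1])+x0) for i in s])
```

```text
[0.52017922 0.30365812 0.005     ] [0.5840936  0.36402901 0.0025    ] 0.08791866621784056 43.366885188303186
t12.70 tcp [0.4996 0.284  0.1026] F [ 1.5  -1.12  0.39] w 0.0501
[322.82321913 172.0820713 ] [322.99090439  61.2245567 ]
262 41 (171, 120, 3)
41 [(275, 313), (317, 340), (362, 362)]
45 [(278, 310), (317, 337), (377, 377)]
49 [(282, 307), (314, 336)]
53 [(286, 303), (313, 335), (371, 371)]
57 [(290, 300), (314, 334)]
61 [(294, 297), (314, 335)]
65 [(316, 333)]
69 [(315, 327), (329, 332)]
73 [(315, 328), (330, 331)]
77 [(304, 306), (314, 329)]
81 [(302, 308), (317, 328)]
85 [(302, 310), (318, 329)]
89 [(303, 312), (320, 326)]
93 [(305, 312), (314, 314), (320, 326)]
97 [(306, 315), (319, 326)]
101 [(308, 317), (320, 326)]
105 [(308, 308), (310, 316), (318, 326)]
109 [(311, 318), (320, 326)]
113 [(312, 326)]
117 [(311, 326)]
121 [(310, 316), (320, 326)]
125 [(309, 315), (320, 326)]
129 [(309, 316), (320, 326)]
133 [(310, 326)]
137 [(311, 326)]
141 [(313, 326)]
145 [(313, 326)]
149 [(312, 326)]
153 [(312, 318), (320, 327), (329, 336)]
157 [(311, 317), (320, 338)]
161 [(278, 278), (310, 319), (324, 337)]
165 [(310, 318), (327, 336)]
169 [(310, 320), (326, 326), (329, 336), (338, 338)]
173 [(310, 336)]
177 [(309, 335)]
181 [(311, 335)]
185 [(314, 332)]
189 []
193 []
197 []
201 []
205 []
209 []
```

View pics/w4c.png

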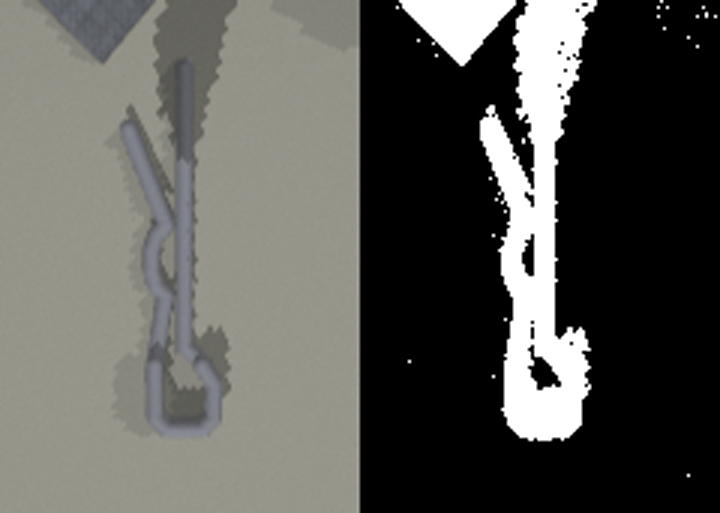

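The crop shows the leg running straight up at column 323, the eye spanning columns 311–336 with its end at row 187, and the tip at row 61. The leg is aligned with the tool. Now the grasp.

Run:
```python
from h import *
import pickle
c,o=pickle.load(open("w4.pkl","rb"))
E=plane(c,323.3,186.7,.005); T=plane(c,323,61,.0025); l=plane(c,311.3,172,.006); rr=plane(c,335.7,172,.006)
d=(T-E)[:2]; L=np.hypot(*d); psi=np.arctan2(d[1],d[0]); d/=L
print(E,T,L,np.degrees(psi),np.hypot(*(l-rr)[:2]))
eye=(E[:2]+.012*d+T[:2]-.089*d)/2; print(eye)
q=down(psi)
r.movep([*eye,.06],q); r.hold(.1)
print(r.line_to([*eye,.003],feed=.06,max_force=6)); st()
r.gripper_to(.0); o=st(); print(o["gripper_force"])
r.line_to([*eye,.05],feed=.1); r.hold(.2); o=st(); print(o["gripper_force"],np.degrees(psi))
np.save("grasp.npy",[*eye,psi])
s=cam("side"); 
u,v=proj(s,[*eye,.05]).astype(int); cr=s["color"][v-40:v+40,u-50:u+50]
c=cam("wrist"); pickle.dump((c,o),open("w5.pkl","wb"))
cr=cv2.resize(cr,(500,400),interpolation=cv2.INTER_CUBIC); wr=cv2.resize(c["color"][120:300,255:390],(300,400),interpolation=cv2.INTER_CUBIC)
cv2.imwrite("pics/g.png",np.hstack([cr,wr])[:,:,::-1])
```

```text
[0.5109213 0.2943035 0.005    ] [0.58421439 0.36413365 0.0025    ] 0.10123303420569599 43.61396703139403 0.021209359011410057
[0.5196937  0.30266143]
False
t14.27 tcp [0.52   0.3029 0.0035] F [0.57 0.43 0.02] w 0.0499
t14.64 tcp [0.52   0.3029 0.0037] F [-0.09 -0.01  4.77] w 0.0197
59.155535101890564
t15.46 tcp [0.5192 0.3023 0.0491] F [-0.87 -0.27 -1.08] w 0.0197
58.69297921657562 43.61396703139403
```

View pics/g.png

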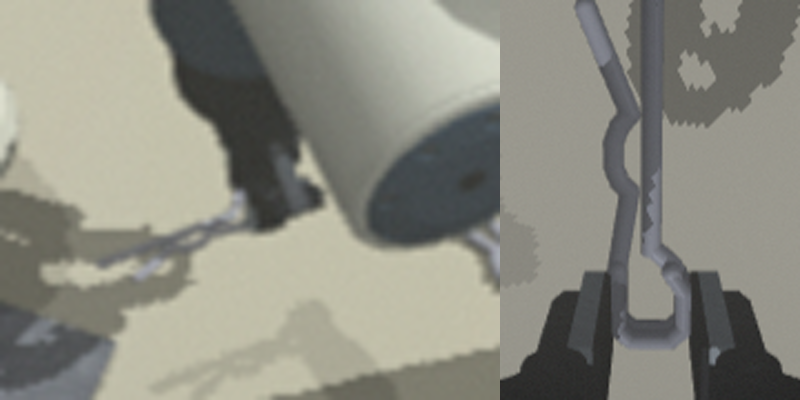

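The clip is held by its eye and the leg is straight. I'll check that it's level using the wrist depth, then move it in front of the hole.

Run:
```python
from h import *
import pickle
def leg(c,o):
    W=cloud(c); T=R.from_quat(np.roll(o["tcp_rot"],-1)); P=T.inv().apply(W.reshape(-1,3)-o["tcp_pos"]) # tool frame, z down
    out=[]
    for x in np.arange(.015,.093,.006):
        m=(abs(P[:,0]-x)<.003)&(abs(P[:,1])<.005)&(abs(P[:,2])<.02)
        if m.sum()>2: out.append((round(x,3),m.sum(),*(np.median(P[m],0)[1:]*1000).round(2), (P[m][:,2].min()*1000).round(1)))
    xm=P[(abs(P[:,1])<.004)&(abs(P[:,2])<.015)]; print("tip x",np.nanmax(xm[:,0]))
    return out
c,o=pickle.load(open("w5.pkl","rb"))
for l in leg(c,o): print(l)
# go to standoff: +y side of the pin, tool x = chest -y
pin=np.array([.520,-.0554]); psi=YAW-np.pi/2; d=np.array([np.cos(psi),np.sin(psi)])
p=pin-(.089+.008+.012)*d; z=.120+.0012
print(r.inverse_kinematics([*p,.2],down(psi)))
eye=np.load("grasp.npy")
r.line_to([*eye[:2],.2],feed=.3)
r.movep([*p,.2],down(psi)); r.line_to([*p,z],feed=.15); r.hold(.3); o=st()
c=cam("wrist"); pickle.dump((c,o),open("w6.pkl","wb"))
for l in leg(c,o): print(l)
print("pin px",proj(c,[*pin,.14]),"tip px",proj(c,[*(o["tcp_pos"][:2]+.089*d),.12]))
cv2.imwrite("pics/w6c.png",cv2.resize(c["color"][0:220,230:420],None,fx=2.7,fy=2.7,interpolation=cv2.INTER_CUBIC)[:,:,::-1])
```

```text
tip x 0.08929305548625151
(np.float64(0.015), np.int64(117), np.float64(0.85), np.float64(-0.32), np.float64(-5.3))
(np.float64(0.021), np.int64(97), np.float64(-0.26), np.float64(-0.28), np.float64(-1.9))
(np.float64(0.027), np.int64(116), np.float64(-0.8), np.float64(-0.08), np.float64(-1.7))
(np.float64(0.033), np.int64(105), np.float64(-0.27), np.float64(-0.25), np.float64(-2.2))
(np.float64(0.039), np.int64(98), np.float64(-0.28), np.float64(-0.28), np.float64(-2.1))
(np.float64(0.045), np.int64(114), np.float64(-0.81), np.float64(-0.3), np.float64(-1.8))
(np.float64(0.051), np.int64(134), np.float64(-0.81), np.float64(-0.2), np.float64(-2.0))
(np.float64(0.057), np.int64(106), np.float64(-0.3), np.float64(-0.33), np.float64(-2.0))
(np.float64(0.063), np.int64(109), np.float64(-0.31), np.float64(-0.14), np.float64(-2.4))
(np.float64(0.069), np.int64(127), np.float64(-0.31), np.float64(-0.31), np.float64(-2.5))
(np.float64(0.075), np.int64(130), np.float64(-0.09), np.float64(-0.16), np.float64(-2.2))
(np.float64(0.081), np.int64(130), np.float64(-0.1), np.float64(-0.32), np.float
[... 802 characters left out ...]
)
(np.float64(0.051), np.int64(183), np.float64(-0.3), np.float64(-0.23), np.float64(-2.1))
(np.float64(0.057), np.int64(142), np.float64(0.98), np.float64(0.02), np.float64(-2.0))
(np.float64(0.063), np.int64(120), np.float64(1.48), np.float64(-0.05), np.float64(-1.7))
(np.float64(0.069), np.int64(123), np.float64(1.23), np.float64(-0.19), np.float64(-1.8))
(np.float64(0.075), np.int64(125), np.float64(1.22), np.float64(-0.02), np.float64(-1.8))
(np.float64(0.081), np.int64(129), np.float64(1.68), np.float64(-0.09), np.float64(-1.9))
(np.float64(0.087), np.int64(137), np.float64(1.67), np.float64(-0.15), np.float64(-1.9))
pin px [321.07496119  29.47343058] tip px [320.5087723   89.14111879]
```

View pics/w6c.png

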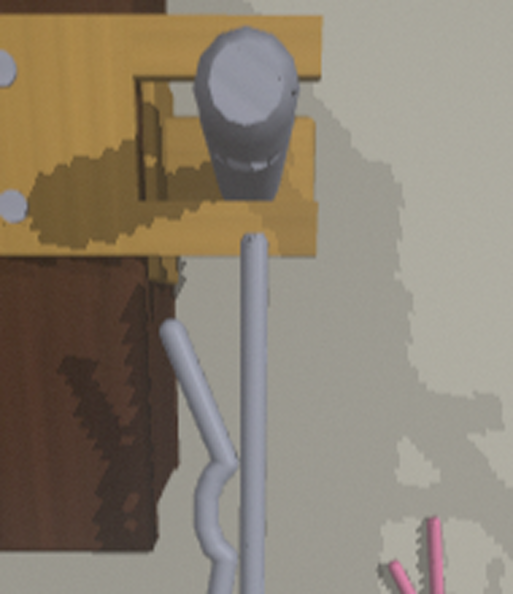

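```bash
cat > align.py <<'E'
from h import *
import pickle
def align(c,o,zl=.120,pin=np.array([.520,-.0554]),rows_out=False):
    im=c["color"].astype(int); m=(im[...,2]-im[...,0])>2
    T=R.from_quat(np.roll(o["tcp_rot"],-1)); L=[];Q=[]
    def runs(v,a,b):
        u=np.nonzero(m[v,a:b])[0]+a
        return [s for s in np.split(u,np.nonzero(np.diff(u)>1)[0]+1) if len(s)] if len(u) else []
    tr=int(proj(c,o["tcp_pos"]+T.apply([.089,0,0]))[1])
    for v in range(tr+4,tr+75,3):
        s=[x for x in runs(v,290,360) if 6<=len(x)<=13]
        s=[x for x in s if abs(x.mean()-322)<8]
        if s:
            x=max(s,key=lambda x:x.mean()); P=plane(c,(x[0]+x[-1])/2,v,zl); L.append(T.inv().apply(P-o["tcp_pos"])[:2]*1000)
    L=np.array(L); k=np.polyfit(L[:,0],L[:,1],1); res=L[:,1]-np.polyval(k,L[:,0]); g=abs(res)<.6; k=np.polyfit(L[g,0],L[g,1],1)
    # pin: shank rows between top disc and fork
    v0=int(proj(c,[*pin,.140])[1]); v1=int(proj(c,[*pin,.118])[1])
    for v in range(v0,v1+4,3):
        s=[x for x in runs(v,290,360) if 18<=len(x)<=50]
        if s:
            x=s[0]; vv=v
            # height of silhouette midline at this row: axis of pin
            zz=np.linspace(.1,.142,43); rr=[proj(c,[*pin,z])[1] for z in zz]; z=np.interp(v,rr[::1] if rr[0]<rr[-1] else rr[::-1],zz if rr[0]<rr[-1] else zz[::-1])
            P=plane(c,(x[0]+x[-1])/2,v,z); Q.append((v,x[0],x[-1],round(z,4),*(T.inv().apply(P-o["tcp_pos"])*1000).round(2)))
    print("leg n",g.sum(),"slope deg",np.degrees(np.arctan(k[0])).round(2),"y@tip",np.polyval(k,89).round(2),"y@pin",np.polyval(k,105).round(2),"sd",res[g].std().round(2))
    for x in Q: print(x)
    return k,Q
if __name__=="__main__":
    c,o=pickle.load(open("w6.pkl","rb")); align(c,o)
    T=R.from_quat(np.roll(o["tcp_rot"],-1)); print(np.degrees(T.as_euler("zyx")))
    print("cam axes in tool",T.inv().apply(c["R"]).round(4))
E
python3 align.py
```

```text
leg n 24 slope deg 0.19 y@tip 1.52 y@pin 1.57 sd 0.07
(29, np.int64(304), np.int64(339), np.float64(0.1406), np.float64(109.07), np.float64(0.57), np.float64(-18.78))
(32, np.int64(303), np.int64(340), np.float64(0.1364), np.float64(109.08), np.float64(0.55), np.float64(-14.57))
(35, np.int64(306), np.int64(339), np.float64(0.1319), np.float64(109.08), np.float64(0.95), np.float64(-10.04))
(38, np.int64(308), np.int64(339), np.float64(0.127), np.float64(109.08), np.float64(1.38), np.float64(-5.14))
(41, np.int64(311), np.int64(338), np.float64(0.1217), np.float64(109.08), np.float64(1.85), np.float64(0.17))
(44, np.int64(313), np.int64(338), np.float64(0.1159), np.float64(109.08), np.float64(2.36), np.float64(5.94))
[ 8.06169875e+01  7.70985266e-02 -1.79969901e+02]
cam axes in tool [[ 8.000e-04  1.000e+00 -0.000e+00]
 [-9.524e-01  7.000e-04 -3.050e-01]
 [-3.050e-01  3.000e-04  9.524e-01]]
```

Run:
```python
from h import *
psi=YAW-np.pi/2; d=np.array([np.cos(psi),np.sin(psi)]); n=np.array([-d[1],d[0]]) # n = chest +x side = tool -y
pin=np.array([.520,-.0554])
def avg(k=6):
    P=[]
    for _ in range(k): r.hold(.05); P.append(r.observe()["tcp_pos"])
    P=np.array(P); return P.mean(0),P.std(0)
a,s=avg(); print(a.round(4),s.round(5))
cmd=np.array([*(pin-.109*d),.1212]); print((a-cmd)*1000)
tgt=np.array([*(pin-.109*d+.0007*n),.1212])
r.line_to(tgt,down(psi),feed=.02); a,s=avg(); print("err mm",((a-tgt)*1000).round(2),s.round(5))
stop=r.line_to([*(tgt[:2]+.024*d),tgt[2]],feed=.015,max_force=4); o=st(); print(stop,"adv mm",np.dot(o["tcp_pos"][:2]-tgt[:2],d)*1000,"F axial",np.dot(o["contact_force"][:2],d),"lat",np.dot(o["contact_force"][:2],n))
r.hold(.2); o=st(); print(np.dot(o["contact_force"][:2],d))
```

```text
[0.5023 0.0522 0.1214] [7.0e-05 3.0e-05 1.3e-04]
[0.0607799  0.01811625 0.16119141]
err mm [-0.   -0.   -0.02] [1.e-05 1.e-05 1.e-05]
t21.41 tcp [0.5068 0.0286 0.1212] F [ 0.83  0.15 -0.52] w 0.0197
False adv mm 23.95136222236777 F axial -0.011906375007531333 lat 0.8470460778669165
t21.61 tcp [0.5069 0.0286 0.1212] F [ 1.52  0.85 -0.48] w 0.0194
-0.594287354552224
```

The leg entered the hole without resistance. I'll push on in small steps and watch the force.

Run:
```python
from h import *
psi=YAW-np.pi/2; d=np.array([np.cos(psi),np.sin(psi)]); n=np.array([-d[1],d[0]])
pin=np.array([.520,-.0554]); t0=pin-.109*d+.0007*n
for s in [32,40,44,48,52,55,58,61,63,65,67,68.5,70]:
    stop=r.line_to([*(t0+s/1000*d),.1212],feed=.02,max_force=18)
    r.hold(.05); o=r.observe(); f=np.array(o["contact_force"]); q=np.array(o["tcp_pos"])
    print(s,stop,"adv %.2f lat %.2f z %.4f | Fa %.1f Fl %.1f Fz %.1f w %.4f t %.1f"%(np.dot(q[:2]-t0,d)*1e3,np.dot(q[:2]-t0,n)*1e3,q[2],f[:2]@d,f[:2]@n,f[2],o["width"],o["clock"]))
    if stop or abs(f[2])>15 or abs(f[:2]@n)>20: break
```

```text
32 False adv 32.04 lat -0.01 z 0.1212 | Fa 0.0 Fl -0.1 Fz 0.1 w 0.0197 t 22.2
40 False adv 40.04 lat -0.01 z 0.1212 | Fa 0.4 Fl 0.2 Fz -0.8 w 0.0197 t 22.8
44 False adv 44.09 lat 0.23 z 0.1213 | Fa 0.1 Fl 1.3 Fz -0.9 w 0.0198 t 23.2
48 False adv 48.06 lat 0.36 z 0.1214 | Fa -1.6 Fl 2.4 Fz -0.2 w 0.0195 t 23.6
52 False adv 52.28 lat 0.32 z 0.1213 | Fa -0.9 Fl 3.7 Fz -1.1 w 0.0197 t 24.0
55 False adv 55.23 lat 0.48 z 0.1214 | Fa -0.6 Fl 4.9 Fz -1.8 w 0.0196 t 24.4
58 False adv 58.94 lat 0.71 z 0.1218 | Fa 1.6 Fl 5.0 Fz -1.3 w 0.0197 t 24.7
61 False adv 61.87 lat 0.63 z 0.1217 | Fa 2.9 Fl 5.4 Fz -1.0 w 0.0196 t 25.1
63 False adv 63.95 lat 0.43 z 0.1217 | Fa 1.8 Fl 5.6 Fz -1.6 w 0.0199 t 25.4
65 False adv 66.48 lat -0.11 z 0.1215 | Fa 4.7 Fl 4.3 Fz 0.2 w 0.0201 t 25.7
67 False adv 67.78 lat -0.10 z 0.1213 | Fa 3.2 Fl 3.3 Fz -0.6 w 0.0194 t 26.0
68.5 False adv 68.55 lat 0.01 z 0.1212 | Fa 1.5 Fl 4.4 Fz -0.3 w 0.0199 t 26.3
70 False adv 69.83 lat 0.10 z 0.1212 | Fa -0.7 Fl 4.2 Fz -0.3 w 0.0199 t 26.6
```

Run:
```python
from h import *
psi=YAW-np.pi/2; d=np.array([np.cos(psi),np.sin(psi)]); n=np.array([-d[1],d[0]])
pin=np.array([.520,-.0554]); t0=pin-.109*d+.0007*n
for s in [70.5,71,71.5]:
    stop=r.line_to([*(t0+s/1000*d),.1212],feed=.01,max_force=5)
    r.hold(.15); o=r.observe(); f=np.array(o["contact_force"]); q=np.array(o["tcp_pos"])
    print(s,stop,"adv %.2f Fa %.1f Fl %.1f Fz %.1f"%(np.dot(q[:2]-t0,d)*1e3,f[:2]@d,f[:2]@n,f[2]))
    if stop or f[:2]@d<-5: break
c=cam("wrist"); s=cam("side"); u,v=proj(s,[*pin,.12]).astype(int); 
a=cv2.resize(c["color"][20:260,220:420],(460,552),interpolation=cv2.INTER_CUBIC); b=cv2.resize(s["color"][v-40:v+40,u-25:u+25],(340,552),interpolation=cv2.INTER_CUBIC)
cv2.imwrite("pics/seat.png",np.hstack([a,b])[:,:,::-1])
```

```text
70.5 False adv 70.11 Fa -2.4 Fl 5.0 Fz 0.3
71 False adv 70.43 Fa -3.8 Fl 4.9 Fz -0.1
71.5 False adv 70.68 Fa -3.3 Fl 4.4 Fz -0.1
```

View pics/seat.png

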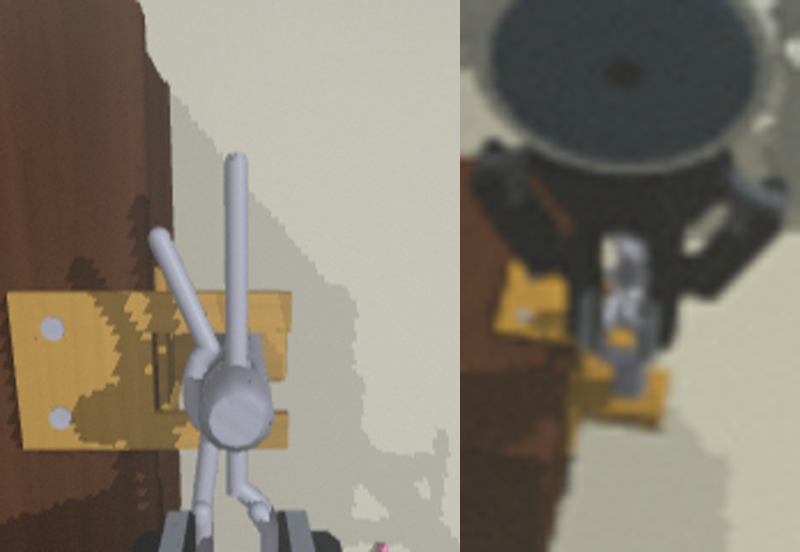

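The picture shows the clip home: the leg is through the pin at column 236 and the bow is hugging the shank. I'll let go and retreat.

Run:
```python
from h import *
psi=YAW-np.pi/2; d=np.array([np.cos(psi),np.sin(psi)]); n=np.array([-d[1],d[0]])
pin=np.array([.520,-.0554]); t0=pin-.109*d+.0007*n
r.line_to([*(t0+.0702*d+.0003*n),.1212],feed=.01); r.hold(.1)
r.gripper_to(.045); o=st(); p=o["tcp_pos"]
r.line_to([p[0],p[1],.25],feed=.15); st()
back=p[:2]-.05*d; r.line_to([*back,.28],feed=.2); r.hold(.5); st()
c=cam("wrist"); s=cam("side"); W=cloud(s)
u,v=proj(c,[*pin,.12]).astype(int); v=max(v,75)
a=cv2.resize(c["color"][v-75:v+75,u-60:u+60],(440,550),interpolation=cv2.INTER_CUBIC)
b=cv2.resize(s["color"][80:300,220:364],(360,550),interpolation=cv2.INTER_CUBIC)
cv2.imwrite("pics/final.png",np.hstack([a,b])[:,:,::-1])
top=W[140:200,270:340].reshape(-1,3); top=top[(top[:,2]>.085)&(top[:,2]<.11)&(np.abs(top[:,0]-.632)<.06)&(np.abs(top[:,1]+.034)<.06)]
print("lid",len(top),np.median(top[:,2]))
cl=cloud(c); k=RC.inv().apply(cl.reshape(-1,3)-np.array([*pin,0]))*1000
for y in range(-50,52,6):
    m=(abs(k[:,0])<4)&(abs(k[:,1]-y)<3)&(k[:,2]>105)&(k[:,2]<135)
    if m.sum()>3: print(y,m.sum(),np.percentile(k[m][:,2],80).round(1))
```

```text
t28.61 tcp [ 0.5139 -0.0172  0.1209] F [0.5  0.53 0.27] w 0.0448
t29.62 tcp [ 0.5133 -0.0172  0.2489] F [ 0.07 -0.47  0.18] w 0.0452
t30.56 tcp [0.5057 0.0318 0.2799] F [-0.3  -0.04 -0.07] w 0.0448
lid 1123 0.0958728903496511
-50 20 129.6
-44 38 129.5
-38 36 128.3
-32 33 127.1
-26 36 126.4
-20 31 125.2
-14 34 124.5
-8 12 123.9
10 22 121.2
16 24 119.8
22 27 119.1
28 24 122.4
34 4 121.7
46 40 120.2
```

View pics/final.png

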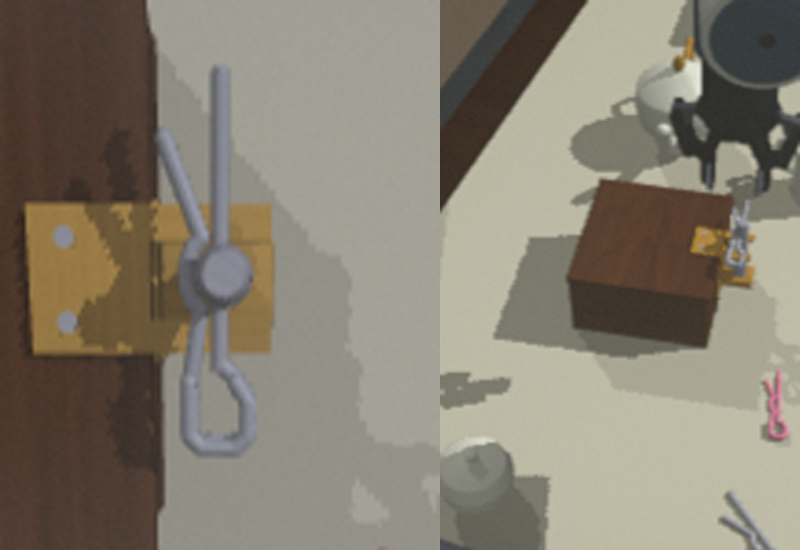

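The clip is seated with the bow around the shank, and it sags only within the hole's play. The lid is shut and the gripper is clear of everything.

```bash
python3 -c "
from bench import r
print(r.close_job())"
```

```text
the job is handed in; nothing more can be done
None
```

The job is handed in at about 31 s of the 72 s allowed: lid shut with its fork astride the pin, clip through the hole with its bow snapped round the shank, gripper clear; mug, sugar bowl and teapot never approached.

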